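# Nest the steel support channels in the storage tray

## Task

Pack the short steel support channels for storage so that their legs interlock. First set the loose open-side-up channel in the tray close beside the one already there, parallel, ends about level, with at most a few millimetres between them, and let go of it; then set the upside-down channel astride their two neighbouring legs, so that one of its legs drops into each channel and it sits fully down and level, ends about level with the others. Leave the bottle, the wrench and the vial rack where they are.

Things in the scene. Friction and masses are not known exactly. Their poses are not given: they have to be found in the camera images.
- tray: Fixed black plastic storage tray with a low rim, 190 (x) x 180 (y) x 14 mm high, floor and walls 5 mm thick (inside 180 x 170 mm, inner floor 5 mm above the bench). Origin at the centre of its underside, on the bench top; z up.
- first_mid (a point): Centre (half-way up) of the loose steel U-channel already in the tray, open side up, about 0.35 kg. All three channels: 60 mm long (own x), 40 wide (y), 40 high (z up); web (plate joining the legs) 10 mm thick; legs along the long edges 6 mm thick; trough 28 mm wide, 30 deep, open at both ends. Here the web is at the bottom, its underside 20 mm below this point, leg tops 20 mm above.
- second_mid (a point): Centre (half-way up) of the loose channel on the bench that lies open side up (web at the bottom, on the bench top). Size and axes as the first. The 60 mm between its plain end faces (along own x) is a good grasp: the web's end face is 40 mm wide and reaches from 20 to 10 mm below this point.
- cover_mid (a point): Centre (half-way up) of the loose channel on the bench that lies upside down (web on top, standing on its two legs, z up). Same profile: the web's end faces (60 mm apart along own x) reach from 10 to 20 mm above this point, leg feet 20 mm below. Fully nested, its feet stand on the webs of the other two, so it sits 10 mm higher than they do.
- bottle: Bystander: closed amber bottle, 56 mm diameter, 120 mm high, on the left; origin at the centre of its underside.
- wrench: Bystander: steel wrench lying flat on the bench, on the right, roughly along y, about 160 mm long; origin on its underside.
- vial_rack: Bystander: white rack of vials, 70 x 140 mm, 47 mm high, on the right; origin at the centre of its underside.
Not all that is in view belongs to the job. What is shaped like the part that bears second_mid but green, orange or yellow is not meant.

How it is judged (in metres and radians):
On the way:
1. the second channel stands open side up in the tray close beside the first, let go of, and the upside-down one is not yet there (z of first_mid in the frame of tray between 0.022 and 0.0285 m and x of first_mid in the frame of tray between -0.09 and 0.09 m and y of first_mid in the frame of tray between -0.085 and 0.085 m and angle between each of first_mid, second_mid's own z axis and vertical below 0.1 rad and z of second_mid in the frame of tray between 0.022 and 0.0285 m and x of second_mid in the frame of tray between -0.09 and 0.09 m and y of second_mid in the frame of tray between -0.085 and 0.085 m and (y of second_mid in the frame of first_mid between 0.036 and 0.053 m or y of second_mid in the frame of first_mid between -0.053 and -0.036 m) and angle between the x axis of second_mid and the x axis of first_mid, either way round below 0.2 rad and x of second_mid in the frame of first_mid between -0.015 and 0.015 m and contact force between second and the fingers below 0.3 N and linear speed of second below 0.02 m/s and horizontal distance between cover_mid and first_mid above 0.06 m), for 0.2 s.
At the end, for the whole second after the job is handed in: Both open-up channels flat in the tray, side by side (centre lines 36-53 mm apart, within 0.2 rad); the upside-down one level (0.08 rad) astride their inner legs, 9-30 mm sideways of each centre and 7.5-12.5 mm above (fully down: 10); all ends level within 15 mm; at rest (z of first_mid in the frame of tray between 0.022 and 0.0285 m and x of first_mid in the frame of tray between -0.09 and 0.09 m and y of first_mid in the frame of tray between -0.085 and 0.085 m and angle between each of first_mid, second_mid's own z axis and vertical below 0.1 rad and z of second_mid in the frame of tray between 0.022 and 0.0285 m and x of second_mid in the frame of tray between -0.09 and 0.09 m and y of second_mid in the frame of tray between -0.085 and 0.085 m and (y of second_mid in the frame of first_mid between 0.036 and 0.053 m or y of second_mid in the frame of first_mid between -0.053 and -0.036 m) and angle between the x axis of second_mid and the x axis of first_mid, either way round below 0.2 rad and x of second_mid in the frame of first_mid between -0.015 and 0.015 m and ((y of first_mid in the frame of cover_mid between 0.009 and 0.03 m and y of second_mid in the frame of cover_mid between -0.03 and -0.009 m) or (y of first_mid in the frame of cover_mid between -0.03 and -0.009 m and y of second_mid in the frame of cover_mid between 0.009 and 0.03 m)) and z of cover_mid in the frame of first_mid between 0.0075 and 0.0125 m and z of cover_mid in the frame of second_mid between 0.0075 and 0.0125 m and angle between cover_mid's own z axis and vertical below 0.08 rad and x of first_mid in the frame of cover_mid between -0.015 and 0.015 m and x of second_mid in the frame of cover_mid between -0.015 and 0.015 m and linear speed of each of first, second, cover below 0.02 m/s); the robot touches nothing.
It fails at once if a bystander was disturbed (distance of any of bottle, wrench, vial_rack from where it was at the start of the episode above 0.03 m or angle between bottle's own z axis and vertical above 0.3 rad).
It also fails if it takes over 67 s, if anything falls off the work surface, if the arm or the gripper's body presses on something with over 40 N, if the wrist force passes 120 N, or if a joint passes its speed limit or range.

## Robot

A 7-joint arm with a two-finger parallel gripper is mounted at the origin on the work surface. World frame = base frame: x ahead of the robot, y to its left, z up, the work surface at z = 0. Lengths are in m, angles in degrees, forces in N, time in s.
With the tool pointing down it reaches from about 0.425 to 0.875 m from the base axis. Payload 4.7 kg.
Tool frame: the origin (TCP) lies midway between the tips of the shut fingers; the grasp point (between the pads) lies env.grip_point_offset behind it (env.grip_point_offset is the distance from the TCP to the grasp point, in m); x points along the fingers, y is the direction in which the jaws open and shut, and the axes are right-handed (so a half turn about x gives the same grasp; the last joint's range is limited). The gripper opens to 87 mm and grips with 3 to 60 N. Pads are 19 mm wide; open, the fingers measure 117 mm over their backs; the gripper's body (75 mm by 190 mm) begins 51 mm behind the grasp point.
Start: joints at [-73.447, 18.392, -4.016, 83.108, 1.295, 78.541, -3.26], TCP at [0.176, 0.626, 0.202] pointing down, gripper open.
Joint ranges: [-163.93, 163.93], [-17.29, 119.83], [-79.2, 71.16], [3.27, 140.29], [-89.18, 269.18], [5.43, 117.66], [-154.24, 154.24]. Speed limits (degrees/s): [147.25, 147.25, 180, 180, 180, 180, 180].

## Interface

Orientations are given as [roll, pitch, yaw] about the fixed x, y, z axes, in that order (R = Rz(yaw) Ry(pitch) Rx(roll)).
In Python, from cell import readout, read_camera, camera_params, sign_off, spot_in, pinpoint, env gives the robot as it stands.
- The arm moves only by the shell command python3 -m pendant 'ROWS' [OPENING] [FORCE]. ROWS is a JSON object of lists of equal length, an entry for each row: "xyz": the shift along the world's x, y, z in m, a list of three; "turn": the turn about the world's z in rad. A call has 1 to 10 rows; each row shifts and turns the pose as measured when the row begins; what a row does not reach is not made up. A row lasts 1/8 s, in which the tool goes at most 62.5 mm and 10.7 degrees, less where a joint would pass 70% of its speed; a pose out of reach is approached as far as the arm can. A call is refused whole if a number of a shift passes 0.0625 or a number of a turn 0.188, either way. A call with a gripper value outside its range is refused whole. OPENING is the opening, from 0 (shut) to 1 (fully open), set as the call begins (- or left out, the last holds). The fingers move at their own pace and stop on an object; FORCE is the grip in N (left out, the last holds). Time passes only in rows, so rows that do not move let the fingers close. It gives the time, the measured TCP pose, the force and the opening at its end, in the units of the state.
- readout.get_obs(): the state, without advancing time (a new reading comes with each control period).
- read_camera(name): name is "scene" or "top" or "wrist"; returns the picture (400x640x3 uint8, red, green, blue); there is no depth.
- camera_params(name): a dict with "fx", "fy", "cx", "cy" (pixels), "rvec" (rotation vector, rad) and "tvec" (3), from world to camera coordinates, as OpenCV has them; the wrist camera has in their place "hand_eye" (4x4, takes a point from camera to tool coordinates, whose origin is the TCP and whose axes are the tool frame's). Camera axes: x right, y down, z forward; pixel columns grow to the right and rows downward; lengths in m; the calibration is good to about 2 mm. A picture is of the moment at which its call begins: read the wrist's pose just before it. camera_params takes no time and is no camera call.
- sign_off(): hands the job in, once; it reports no verdict.
Trained networks look in the newest picture that a camera, given by its name, has taken for a name from the list of things; names that differ only in an ending like _2 or _b are one class to them, and where a whole thing is asked for, a point or a joint stands for the part that bears it (a point fixed in the world has none). Each returns a list of dicts, best first, with "score" (0 to 1); they miss things now and then, are a little off and sometimes report something else, mostly with a low value. They report only what shows in the picture. A call takes as long as a camera call. They do not tell look-alikes from the thing itself.
- spot_in(camera, name): "at" ([x, y, z] in m, in the coordinates of the camera as it stood for that picture, good to about 4 mm: the middle of the surface that is visible of it).
- pinpoint(camera, name): "at" ([x, y, z] in m, in the coordinates of the camera as it stood for that picture, good to about 4 mm: a listed point, or the origin of a listed thing).
The state is a dict: "time_s": time; "qpos": joint angles; "joint_velocities": joint speeds; "effort": joint torques, N m; "tool_pos": TCP position; "tool_rot": TCP orientation; "force": force on the tool from outside, world axes, zero at the start; "wrist_torque": the same for the moment, N m; "grip_width": finger opening in m.
Only numpy, scipy, OpenCV 4.12 (cv2) and the standard library are available. Lean on these libraries where they do the work, as an engineer would, in place of code of your own. Each camera call takes 0.05 s, during which the arm holds its last target.

## Working session

There is one attempt and no reset: what is moved stays moved. The work goes in short steps, Python scripts to look and compute and a shell command to move; the robot and the scene stay as the last step left them, time stands still between calls to the robot, and variables do not carry over. Pictures are saved under pics/ and viewed, and the job is handed in when it is done.

```bash
ls; mkdir -p pics; cat > h.py <<'E'
import numpy as np, cv2
from cell import readout, read_camera, camera_params, spot_in, pinpoint, env
from scipy.spatial.transform import Rotation as R
def T(cam):
    p=camera_params(cam); M=np.eye(4)
    if 'hand_eye' in p:
        o=readout.get_obs(); W=np.eye(4); W[:3,:3]=R.from_euler('xyz',o['tool_rot'],degrees=DEG).as_matrix(); W[:3,3]=o['tool_pos']
        return W@np.array(p['hand_eye'])
    M[:3,:3]=cv2.Rodrigues(np.array(p['rvec'],float))[0]; M[:3,3]=p['tvec']; return np.linalg.inv(M)
DEG=True
def save(img,name): cv2.imwrite('pics/'+name,img[:,:,::-1])
def w(M,p): return (M@np.r_[p,1])[:3]
E
python3 - <<'E'
from h import *
o=readout.get_obs(); print(o, env.grip_point_offset)
for c in ['scene','top']:
    M=T(c); save(read_camera(c),c+'0.png')
    for n in ['tray','first_mid','second_mid','cover_mid','bottle','wrench','vial_rack']:
        print(c,n,[(round(d['score'],2),w(M,d['at']).round(3).tolist()) for d in pinpoint(c,n)][:5])
E
```

```text
pics
{'time_s': 0.0, 'qpos': array([-73.44900145,  18.44008928,  -4.016973  ,  83.17524246,
         1.2961049 ,  78.5397788 ,  -3.26112682]), 'joint_velocities': array([ 0.02111781, -0.01966   , -0.05121959,  0.011297  ,  0.1158212 ,
       -0.03135529,  0.0070517 ]), 'effort': array([-1.57211758e-06, -4.91280127e+01, -4.03657313e-01, -3.12535536e+01,
       -6.36885781e-02,  4.37744055e-02,  1.92657567e-04]), 'tool_pos': array([0.17624373, 0.62503669, 0.20104709]), 'tool_rot': array([ -86.69732928,   89.89001751, -102.43810891]), 'force': array([ 0.27439995, -0.22045189,  0.47840457]), 'wrist_torque': array([-0.00059643, -0.00876211,  0.01027853]), 'grip_width': 0.08695414627150974} 0.0187
scene tray [(0.65, [0.571, -0.172, 0.003])]
scene first_mid [(0.88, [0.57, -0.191, 0.025])]
scene second_mid [(0.65, [0.632, 0.163, 0.018]), (0.61, [0.612, 0.263, 0.023]), (0.61, [0.65, 0.369, 0.024]), (0.57, [0.72, 0.29, 0.02])]
scene cover_mid [(0.56, [0.453, 0.191, 0.019])]
scene bottle [(0.81, [0.522, 0.42, -0.001]), (0.69, [0.564, -0.458, -0.002])]
scene wrench [(0.53, [0.393, -0.375, 0.001])]
scene vial_rack [(0.89, [0.564, -0.463, -0.0])]
top tray [(0.76, [0.572, -0.171, -0.001])]
top first_mid [(0.75, [0.571, -0.189, 0.025])]
top second_mid [(0.82, [0.65, 0.37, 0.019]), (0.69, [0.72, 0.291, 0.02]), (0.64, [0.636, 0.165, 0.021]), (0.58, [0.61, 0.263, 0.023])]
top cover_mid [(0.84, [0.454, 0.185, 0.021])]
top bottle [(0.69, [0.523, 0.426, 0.001])]
top wrench [(0.79, [0.398, -0.378, -0.001])]
top vial_rack []
```

View pics/scene0.png

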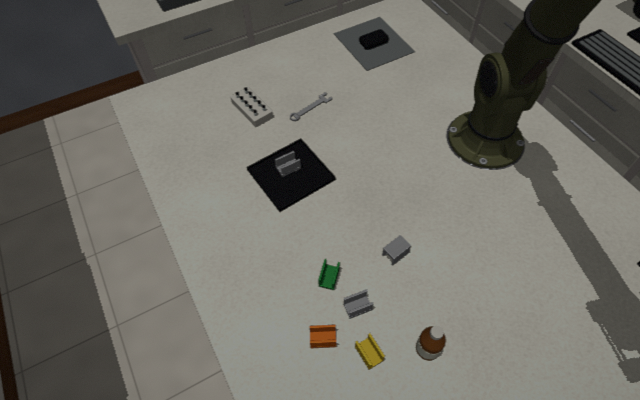

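View pics/top0.png

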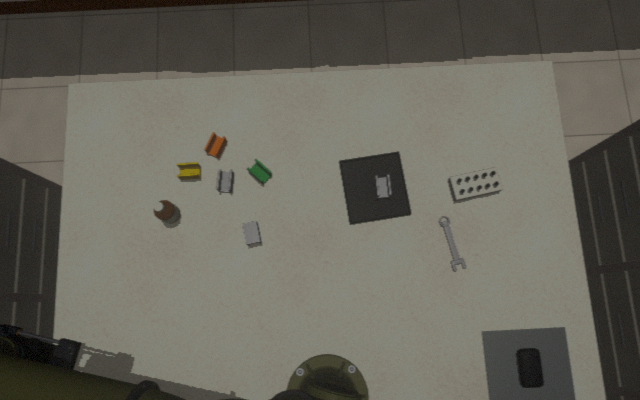

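```bash
python3 - <<'E'
from h import *
for c in ['scene','top']:
    p=camera_params(c); print(p); 
    for P in [(.61,.263,.023),(.65,.37,.02),(.72,.291,.02),(.634,.164,.02),(.454,.187,.02),(.571,-.19,.025)]:
        print(P,cv2.projectPoints(np.array([P]),np.array(p['rvec'],float),np.array(p['tvec'],float),np.array([[p['fx'],0,p['cx']],[0,p['fy'],p['cy']],[0,0,1.]]),None)[0].ravel().round())
print(camera_params('wrist'))
E
```

```text
{'fx': 471.40421893740125, 'fy': 471.40421893740125, 'cx': 325.115205578673, 'cy': 194.5096820728906, 'rvec': array([ 0.72474491,  2.78328972, -0.86437286]), 'tvec': array([ 0.48283391, -0.16715772,  1.423881  ])}
(0.61, 0.263, 0.023) [358. 303.]
(0.65, 0.37, 0.02) [367. 352.]
(0.72, 0.291, 0.02) [323. 337.]
(0.634, 0.164, 0.02) [328. 275.]
(0.454, 0.187, 0.02) [395. 250.]
(0.571, -0.19, 0.025) [287. 164.]
{'fx': 501.86577502051216, 'fy': 501.86577502051216, 'cx': 319.94437610872313, 'cy': 197.49614586383288, 'rvec': array([ 2.05582158, -2.1639182 ,  0.22595426]), 'tvec': array([0.01786632, 0.53776519, 1.35134267])}
(0.61, 0.263, 0.023) [225. 180.]
(0.65, 0.37, 0.02) [188. 169.]
(0.72, 0.291, 0.02) [215. 145.]
(0.634, 0.164, 0.02) [259. 171.]
(0.454, 0.187, 0.02) [252. 233.]
(0.571, -0.19, 0.025) [382. 186.]
{'fx': 337.49137789240035, 'fy': 337.49137789240035, 'cx': 313.05532163156334, 'cy': 202.50035060492607, 'hand_eye': array([[ 7.62659998e-04, -2.76693707e-01,  9.60957861e-01,
        -1.82894032e-01],
       [ 9.99999608e-01,  6.42519924e-04, -6.08641131e-04,
        -2.15666373e-04],
       [-4.49027401e-04,  9.60957949e-01,  2.76694089e-01,
        -7.58080438e-02],
       [ 0.00000000e+00,  0.00000000e+00,  0.00000000e+00,
         1.00000000e+00]])}
```

The scene picture shows grey second at ~(358,303) and grey cover at ~(396,250). The green, orange and yellow parts are decoys. The first channel is in the tray at ~(288,164). Next I move towards the second channel.

```bash
cat >> h.py <<'E'
def jaw():
    o=readout.get_obs(); m=R.from_euler('xyz',o['tool_rot'],degrees=True).as_matrix()
    return m
E
python3 -c "
from h import *
m=jaw(); print(m.round(3)); print('jaw yaw',np.degrees(np.arctan2(m[1,1],m[0,1])))
im=read_camera('top'); save(cv2.resize(im[120:260,140:420],None,fx=2.8,fy=2.8,interpolation=cv2.INTER_CUBIC),'topz.png')"
python3 -m pendant '{"xyz":[[0.04,-0.034,0],[0.04,-0.034,0],[0.04,-0.034,0],[0.04,-0.034,0],[0.04,-0.034,0],[0.04,-0.034,0]],"turn":[0,0,0,0,0,0]}'
python3 -c "
from h import *
m=jaw(); print(m.round(3)); print(readout.get_obs()['tool_pos'],'jaw yaw',np.degrees(np.arctan2(m[1,1],m[0,1])))"
```

```text
[[ 0.     0.271  0.962]
 [ 0.     0.962 -0.271]
 [-1.     0.     0.   ]]
jaw yaw 74.25227351373437
time_s: 1.6
tool_pos: [0.4166, 0.419, 0.2025]
tool_rot: [125.3, 89.8, 110.3]
force: [0.8, 0.8, -0.1]
grip_width: 0.087
[[-0.001  0.26   0.966]
 [ 0.004  0.966 -0.26 ]
 [-1.     0.003 -0.002]]
[0.41657076 0.41900414 0.20249333] jaw yaw 74.94395087581147
```

View pics/topz.png

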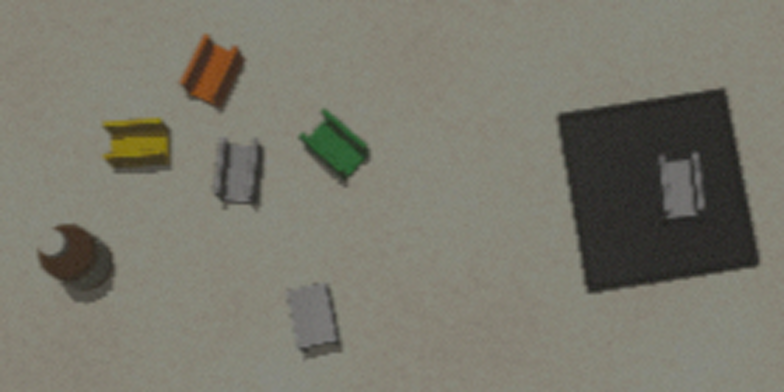

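```bash

python3 -m pendant '{"xyz":[[0.024,-0.019,0],[0.024,-0.019,0],[0.024,-0.019,0],[0.024,-0.019,0],[0.024,-0.019,0],[0.024,-0.019,0],[0.024,-0.019,0],[0.02,-0.015,0]],"turn":[-0.16,-0.16,-0.16,-0.16,-0.16,-0.16,-0.16,-0.16]}'
cat > look.py <<'E'
import sys
from h import *
n=sys.argv[1]; names=sys.argv[2:]
M=T('wrist'); im=read_camera('wrist'); save(im,n)
m=jaw(); print(readout.get_obs()['tool_pos'].round(4),'jaw yaw',np.degrees(np.arctan2(m[1,1],m[0,1])))
for k in names:
    for f in (pinpoint,spot_in):
        print(f.__name__,k,[(round(d['score'],2),w(M,d['at']).round(4).tolist()) for d in f('wrist',k)][:4])
E
python3 look.py w1.png second_mid cover_mid
```

```text
time_s: 2.6
tool_pos: [0.6133, 0.2626, 0.2039]
tool_rot: [104.1, 89.7, 13.0]
force: [-0.5, -0.0, 0.2]
grip_width: 0.087
[0.6161 0.259  0.2037] jaw yaw -1.6467399550726443
call second_mid [(0.94, [0.6318, 0.1649, 0.0237]), (0.93, [0.6095, 0.2639, 0.0226]), (0.85, [0.6441, 0.3697, 0.0222]), (0.65, [0.7149, 0.2908, 0.0221])]
call second_mid [(0.97, [0.7176, 0.291, 0.0134]), (0.95, [0.6099, 0.264, 0.0129]), (0.64, [0.6451, 0.3694, 0.0115])]
call cover_mid [(0.91, [0.4498, 0.1884, 0.0229])]
call cover_mid [(0.79, [0.4512, 0.1944, 0.0403])]
```

View pics/w1.png

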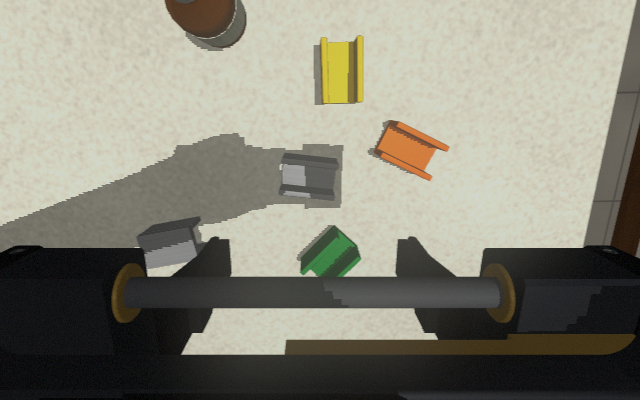

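Second channel is at ~(309,176) in the wrist view, between the decoys; cover at ~(170,243). I'll take a still zoom to measure its orientation.

```bash
cat > zoom.py <<'E'
import sys
from h import *
n=sys.argv[1]; cam=sys.argv[2]; x0,x1,y0,y1=map(int,sys.argv[3:7]); f=float(sys.argv[7])
# optional wires: x,y,zmid,yawdeg,up(1)/down(-1)
M=T(cam); im=read_camera(cam).copy()
np.save('last_'+cam+'.npy',M)
p=camera_params(cam); Mi=np.linalg.inv(M)
c=cv2.resize(im[y0:y1,x0:x1],None,fx=f,fy=f,interpolation=cv2.INTER_CUBIC)
c=np.clip(c.astype(float)*float(sys.argv[8]),0,255).astype(np.uint8)
def pr(P):
    q=Mi[:3,:3]@P+Mi[:3,3]; return ((p['fx']*q[0]/q[2]+p['cx']+.5-x0)*f-.5,(p['fy']*q[1]/q[2]+p['cy']+.5-y0)*f-.5)
prof=np.array([(-20,-20),(20,-20),(20,20),(14,20),(14,-10),(-14,-10),(-14,20),(-20,20)])/1000
for s in sys.argv[9:]:
    x,y,z,yaw,up=map(float,s.split(',')); Rz=R.from_euler('z',yaw,degrees=True).as_matrix()
    for e in(-.03,.03):
        pts=[pr(Rz@np.array([e,a,b*up])+[x,y,z]) for a,b in prof]
        cv2.polylines(c,[np.round(pts).astype(int)],True,(255,0,0) if e>0 else (0,255,0),1)
save(c,n); m=jaw(); print(readout.get_obs()['tool_pos'].round(4),np.degrees(np.arctan2(m[1,1],m[0,1])))
E
python3 zoom.py z1.png wrist 240 400 130 230 5 1.3 .61,.264,.02,-3,1
python3 zoom.py z1t.png top 195 275 150 250 6 1.2 .61,.264,.02,-3,1 .454,.188,.02,10,-1
```

```text
[0.6112 0.2654 0.2037] -0.5392077688385817
[0.6112 0.2654 0.2038] -0.5447172137790037
```

View pics/z1.png

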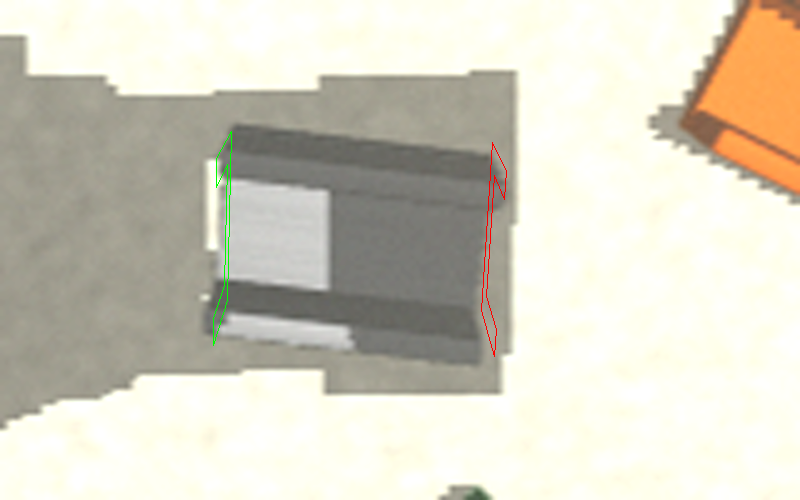

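View pics/z1t.png

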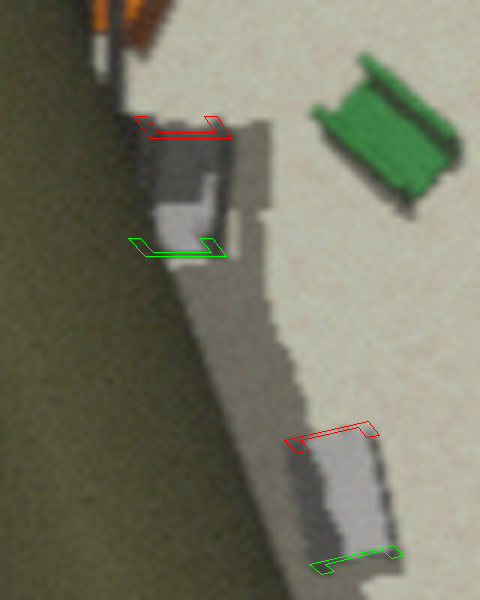

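```bash

python3 -m pendant '{"xyz":[[-0.0015,-0.002,-0.04],[0,0,-0.03],[0,0,0],[0,0,0]],"turn":[-0.113,0,0,0]}' 1
python3 zoom.py z2.png wrist 220 420 130 270 4 1.3 .6095,.2635,.02,-7,1; python3 look.py w2.png second_mid
```

```text
time_s: 3.45
tool_pos: [0.6077, 0.2686, 0.1351]
tool_rot: [140.0, 89.5, 43.4]
force: [-0.7, 0.2, 0.4]
grip_width: 0.0873
[0.6076 0.2687 0.1351] -6.64241572801447
[0.6079 0.2685 0.1352] jaw yaw -6.669132145800787
call second_mid [(0.94, [0.6422, 0.3672, 0.0202]), (0.86, [0.7151, 0.2917, 0.0195]), (0.83, [0.609, 0.2641, 0.0214])]
call second_mid [(0.93, [0.6087, 0.2596, 0.0184]), (0.71, [0.7135, 0.2911, 0.0138]), (0.64, [0.6504, 0.3747, 0.0093]), (0.6, [0.6341, 0.1792, 0.0263])]
```

View pics/z2.png

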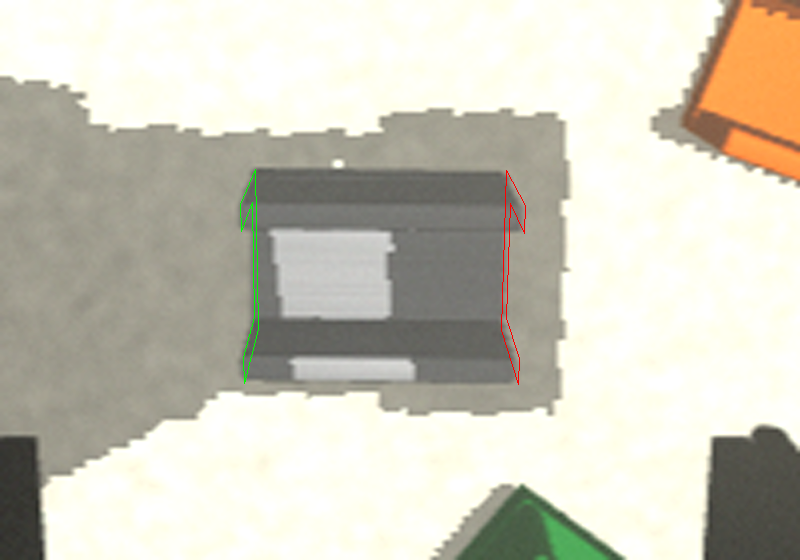

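The wireframe lies on the second channel within about 1 mm, so I descend.

```bash

python3 -m pendant '{"xyz":[[0.0015,-0.005,-0.03],[0,0,-0.03],[0,0,-0.02],[0,0,0]],"turn":[-0.005,0,0,0]}' 1
```

```text
time_s: 4.15
tool_pos: [0.6124, 0.2638, 0.0572]
tool_rot: [132.5, 89.0, 35.5]
force: [-0.4, -0.2, 0.5]
grip_width: 0.0872
```

```bash

python3 -m pendant '{"xyz":[[-0.003,0,-0.02],[0,0,-0.015],[0,0,-0.01],[0,0,0]],"turn":[0,0,0,0]}' 1
python3 -c "
from h import *
print(jaw().round(4))"
```

```text
time_s: 4.65
tool_pos: [0.6104, 0.2646, 0.0112]
tool_rot: [131.8, 88.8, 34.8]
force: [0.4, -0.7, 0.2]
grip_width: 0.0872
[[ 0.0166  0.9925 -0.1214]
 [ 0.0115 -0.1216 -0.9925]
 [-0.9998  0.015  -0.0135]]
```

```bash

python3 -m pendant '{"xyz":[[-0.001,-0.001,-0.005],[0,0,0],[0,0,0]],"turn":[0,0,0]}' 1
python3 -m pendant '{"xyz":[[0,0,0],[0,0,0],[0,0,0],[0,0,0],[0,0,0],[0,0,0]],"turn":[0,0,0,0,0,0]}' 0 40
```

```text
time_s: 5.03
tool_pos: [0.6103, 0.2638, 0.007]
tool_rot: [130.8, 88.7, 33.8]
force: [0.1, 0.3, -0.4]
grip_width: 0.0869
time_s: 5.78
tool_pos: [0.6108, 0.2641, 0.0078]
tool_rot: [130.7, 88.7, 33.8]
force: [-0.0, 0.5, -0.1]
grip_width: 0.0348
```

```bash
python3 look.py w3.png second_mid
```

```text
[0.6108 0.2641 0.0078] jaw yaw -6.988113297647251
call second_mid [(0.96, [0.6432, 0.3693, 0.0202]), (0.92, [0.6084, 0.2643, 0.0228]), (0.87, [0.7179, 0.292, 0.0221])]
call second_mid [(0.91, [0.6458, 0.364, 0.0106]), (0.88, [0.711, 0.2952, 0.0108]), (0.64, [0.6119, 0.2797, 0.0208]), (0.49, [0.6341, 0.1975, 0.0105])]
```

View pics/w3.png

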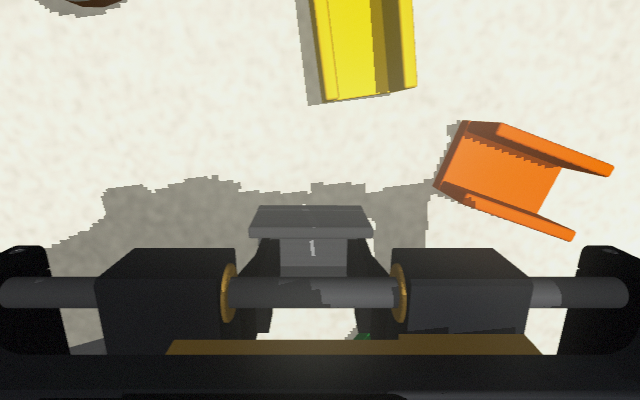

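The fingers closed above the web, inside the trough. Their tips swing up as they open, so I'll reopen and go lower.

```bash

python3 -m pendant '{"xyz":[[0,0,0],[0,0,0],[0,0,0],[0,0,0],[0,0,0],[0,0,0]],"turn":[0,0,0,0,0,0]}' 1 40
python3 -m pendant '{"xyz":[[0,0,-0.006],[0,0,-0.004],[0,0,0]],"turn":[0,0,0]}' 1 40;python3 look.py w4.png second_mid
```

```text
time_s: 6.68
tool_pos: [0.6108, 0.2641, 0.0078]
tool_rot: [130.7, 88.7, 33.7]
force: [1.0, -0.8, -0.4]
grip_width: 0.0751
time_s: 7.05
tool_pos: [0.6105, 0.264, -0.0033]
tool_rot: [131.0, 88.7, 34.0]
force: [0.0, -0.3, 0.3]
grip_width: 0.0867
[ 0.6106  0.264  -0.0031] jaw yaw -6.986888331493608
call second_mid [(0.96, [0.7167, 0.2952, 0.022]), (0.93, [0.6443, 0.3724, 0.0206]), (0.64, [0.6098, 0.2631, 0.0195])]
call second_mid [(0.88, [0.6089, 0.2786, 0.0173]), (0.88, [0.7107, 0.2922, 0.0116]), (0.84, [0.6481, 0.3607, 0.0102])]
```

View pics/w4.png

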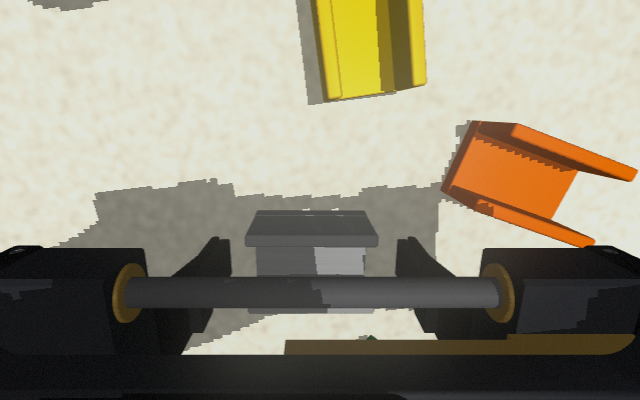

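Fingers straddle the channel (246–378 px). I'll close again.

```bash

python3 -m pendant '{"xyz":[[0,0,0],[0,0,0],[0,0,0],[0,0,0],[0,0,0]],"turn":[0,0,0,0,0]}' 0 40
```

```text
time_s: 7.82
tool_pos: [0.6113, 0.2643, -0.0021]
tool_rot: [130.4, 88.6, 33.5]
force: [0.6, -0.0, -0.1]
grip_width: 0.0448
```

```bash

python3 -m pendant '{"xyz":[[0,0,0],[0,0,0],[0,0,0]],"turn":[0,0,0]}' 0 40;python3 look.py w5.png; python3 zoom.py s5.png scene 300 460 220 340 5 1.3
```

```text
time_s: 8.2
tool_pos: [0.6113, 0.2643, -0.0021]
tool_rot: [130.5, 88.6, 33.5]
force: [-0.2, -0.3, 0.1]
grip_width: 0.0151
[ 0.6113  0.2643 -0.0021] jaw yaw -6.985997679375315
[ 0.6113  0.2643 -0.0021] -6.990473644868675
```

View pics/w5.png

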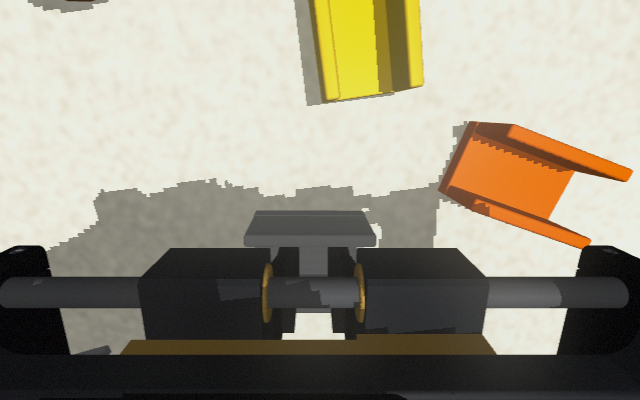

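View pics/s5.png

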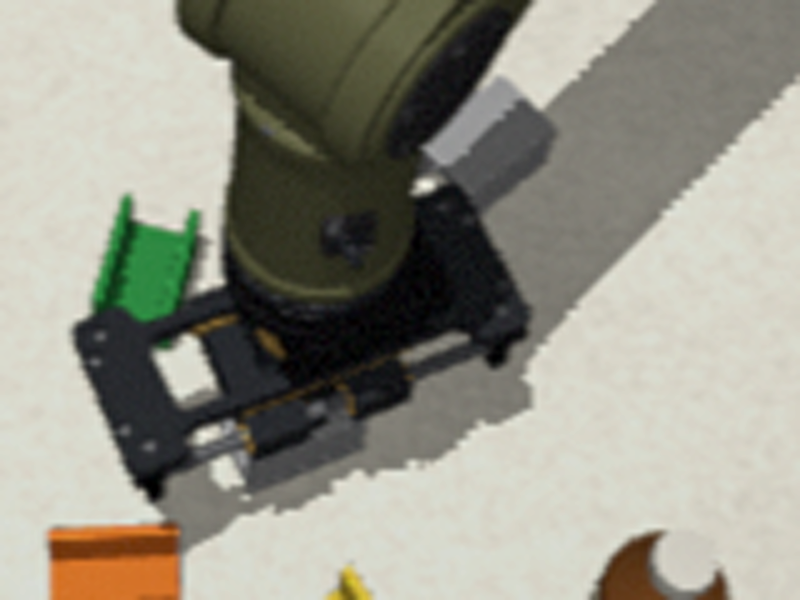

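The tips appear (by ray geometry in w4) to be roughly 18 mm behind the reported TCP. I'll reopen and lower in small steps, watching the force.

```bash

python3 -m pendant '{"xyz":[[0,0,0],[0,0,0],[0,0,0],[0,0,0],[0,0,0],[0,0,0],[0,0,0],[0,0,0]],"turn":[0,0,0,0,0,0,0,0]}' 1 40
python3 -m pendant '{"xyz":[[-0.001,0,0],[0,0,-0.004],[0,0,-0.003]],"turn":[0,0,0]}' 1 40
python3 -m pendant '{"xyz":[[0,0,-0.003],[0,0,-0.002]],"turn":[0,0]}' 1 40
```

```text
time_s: 9.3
tool_pos: [0.6113, 0.2643, -0.0021]
tool_rot: [130.6, 88.6, 33.6]
force: [0.4, -0.6, -1.2]
grip_width: 0.0789
time_s: 9.68
tool_pos: [0.6103, 0.2644, -0.0093]
tool_rot: [130.5, 88.6, 33.5]
force: [0.1, -0.2, 0.3]
grip_width: 0.0869
time_s: 9.93
tool_pos: [0.6101, 0.2643, -0.0151]
tool_rot: [130.7, 88.6, 33.7]
force: [-0.7, -0.4, -0.2]
grip_width: 0.087
```

```bash

python3 -m pendant '{"xyz":[[0,0,0],[0,0,0],[0,0,0],[0,0,0]],"turn":[0,0,0,0]}' 0 40;python3 look.py w6.png;
```

```text
time_s: 10.42
tool_pos: [0.6099, 0.2643, -0.0152]
tool_rot: [131.0, 88.6, 34.0]
force: [-0.8, -0.3, -0.0]
grip_width: 0.0587
[ 0.6099  0.2642 -0.0152] jaw yaw -6.984873624619179
```

View pics/w6.png

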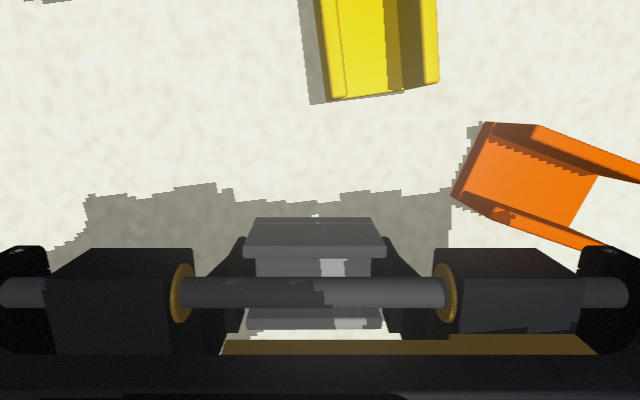

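Fingers now sit at the end faces and the width is 58.7 mm. I'll settle, then lift slowly.

```bash

python3 -m pendant '{"xyz":[[0,0,0],[0,0,0]],"turn":[0,0]}' 0 40
python3 -m pendant '{"xyz":[[0,0,0.005],[0,0,0.01],[0,0,0.02],[0,0,0]],"turn":[0,0,0,0]}' 0 40
python3 look.py w7.png second_mid; python3 -c "
from h import *
print(jaw().round(4))"
```

```text
time_s: 10.72
tool_pos: [0.6099, 0.2642, -0.0152]
tool_rot: [130.8, 88.6, 33.8]
force: [0.1, -0.5, -0.4]
grip_width: 0.0591
time_s: 11.22
tool_pos: [0.6091, 0.2637, 0.0212]
tool_rot: [130.7, 88.7, 33.8]
force: [0.1, -0.4, -2.9]
grip_width: 0.0589
[0.608  0.2633 0.0199] jaw yaw -6.986292713476839
call second_mid [(0.93, [0.6455, 0.3693, 0.0231]), (0.69, [0.613, 0.2663, 0.0593]), (0.6, [0.7157, 0.2909, 0.023])]
call second_mid [(0.71, [0.6078, 0.2792, 0.0715]), (0.69, [0.6487, 0.362, 0.0089]), (0.62, [0.7162, 0.2953, 0.013])]
[[ 0.0137  0.9925 -0.1213]
 [ 0.0101 -0.1215 -0.9925]
 [-0.9999  0.0124 -0.0117]]
```

View pics/w7.png

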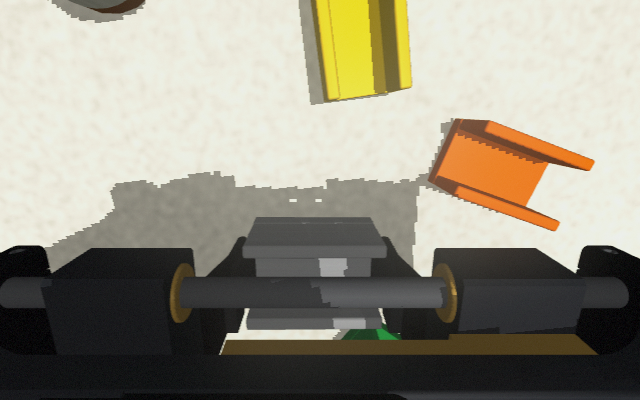

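Lifted (−2.9 N, as expected for 0.35 kg). Next I carry it over the tray to look at the first channel.

```bash

python3 -m pendant '{"xyz":[[0,0,0.04],[0,-0.02,0.04],[-0.002,-0.04,0.03],[-0.004,-0.045,0.03],[-0.004,-0.045,0.02],[-0.004,-0.045,0],[-0.004,-0.045,0],[-0.004,-0.045,0],[-0.004,-0.045,0],[-0.004,-0.045,0]],"turn":[0,0,0,0,0,0,0,0,0,0]}' 0 40
python3 -c "
from h import *
print(jaw().round(4))"
```

```text
time_s: 12.62
tool_pos: [0.5689, -0.1183, 0.1763]
tool_rot: [156.8, 89.4, 60.4]
force: [-0.0, 0.1, -3.2]
grip_width: 0.0591
[[ 0.0051  0.9938 -0.1112]
 [ 0.009  -0.1113 -0.9938]
 [-0.9999  0.0041 -0.0095]]
```

```bash

python3 -m pendant '{"xyz":[[0,-0.035,0.01],[0,-0.025,0.01],[0,0,0],[0,0,0]],"turn":[0,0,0,0]}' 0 40
python3 zoom.py z8.png wrist 240 400 120 230 5 1.6 .570,-.19,.025,-6,1
python3 zoom.py z8t.png top 330 430 140 240 6 1.6 .570,-.19,.025,-6,1
python3 look.py w8.png first_mid tray
```

```text
time_s: 13.12
tool_pos: [0.5651, -0.1849, 0.1944]
tool_rot: [-177.6, 89.5, 85.5]
force: [-0.1, 0.7, -3.8]
grip_width: 0.0591
[ 0.5651 -0.1852  0.1944] -6.874413270318114
[ 0.5652 -0.1849  0.1945] -6.843787429998874
[ 0.5653 -0.1848  0.1946] jaw yaw -6.82262265852797
call first_mid [(0.67, [0.5625, -0.1906, 0.0239])]
call first_mid [(0.91, [0.5668, -0.1914, 0.0181])]
call tray [(0.83, [0.5732, -0.1703, 0.0026]), (0.65, [0.5651, -0.1894, 0.0249])]
call tray [(0.94, [0.5836, -0.1457, 0.0028])]
```

View pics/z8.png

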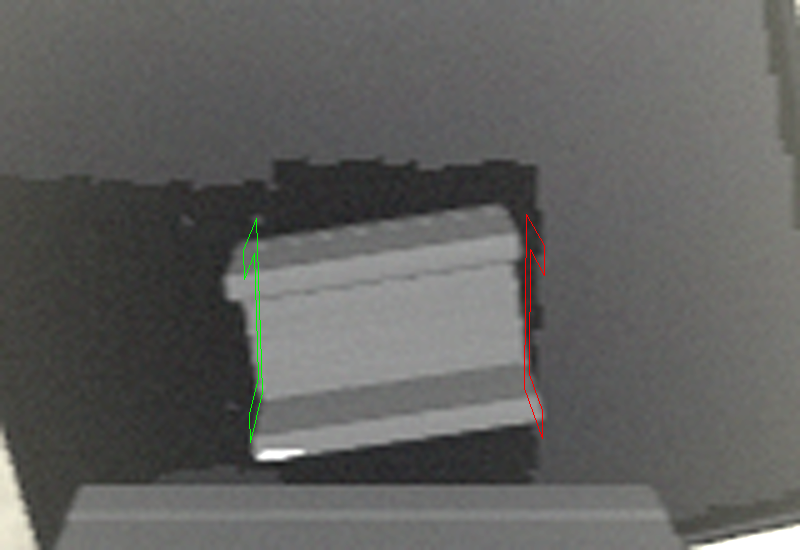

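View pics/w8.png

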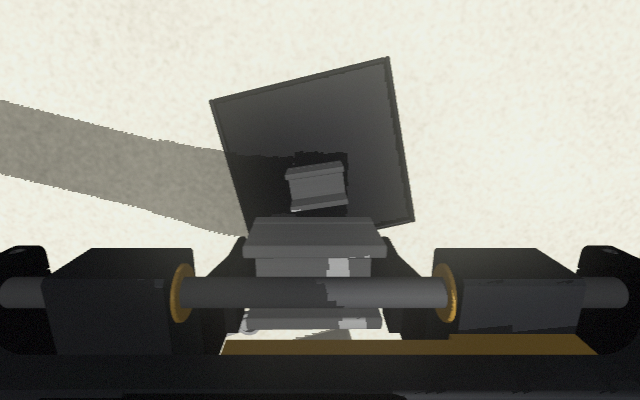

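```bash

python3 zoom.py z9.png wrist 240 400 120 230 5 1.6 .568,-.1915,.025,1.5,1
python3 zoom.py z9t.png top 330 430 140 240 6 1.6 .568,-.1915,.025,1.5,1
```

```text
[ 0.5654 -0.1856  0.1951] -6.868759302796613
[ 0.5654 -0.1857  0.1951] -6.880409972425546
```

View pics/z9.png

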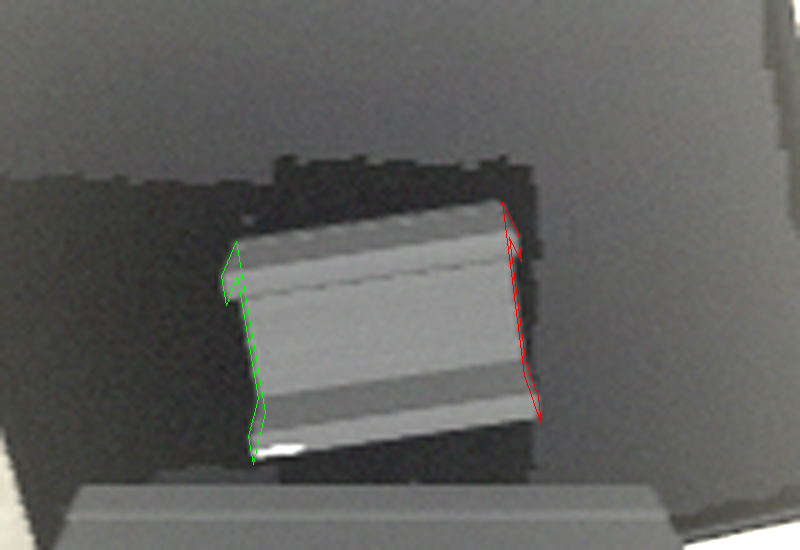

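View pics/z9t.png

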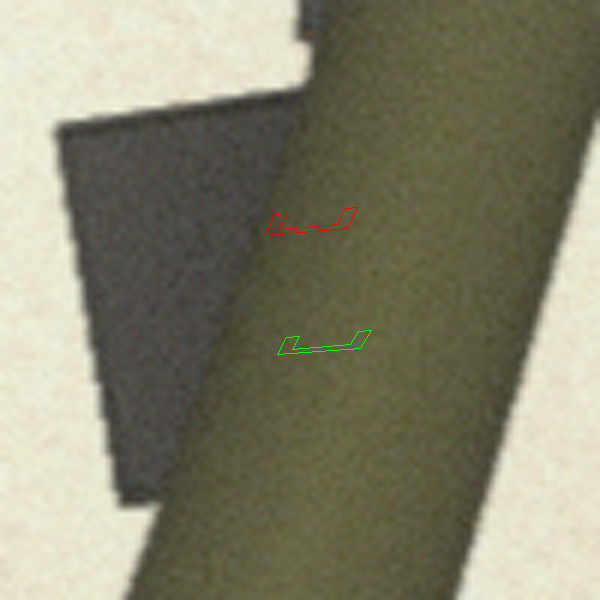

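The wireframe fits the first channel at (0.568, −0.1917), yaw 1.5°. Target for the second is (0.567, −0.1485).

```bash

python3 -m pendant '{"xyz":[[0.001,0.02,-0.01],[0.001,0.018,-0.02],[0,0,-0.03],[0,0,-0.03],[0,0,-0.02],[0,0,0],[0,0,0]],"turn":[0.075,0.073,0,0,0,0,0]}' 0 40
python3 -c "
from h import *
m=jaw();print(m.round(4),np.degrees(np.arctan2(m[1,1],m[0,1])))"
```

```text
time_s: 14.45
tool_pos: [0.5675, -0.1339, 0.0792]
tool_rot: [179.4, 89.2, 92.8]
force: [0.8, -0.6, -3.7]
grip_width: 0.0591
[[-7.000e-04  9.983e-01  5.810e-02]
 [ 1.380e-02  5.810e-02 -9.982e-01]
 [-9.999e-01  1.000e-04 -1.380e-02]] 3.3314005349541436
```

```bash

python3 -m pendant '{"xyz":[[-0.0005,-0.007,0],[0,-0.006,-0.01],[0,0,-0.01],[0,0,0],[0,0,0]],"turn":[-0.02,-0.01,0,0,0]}' 0 40
python3 look.py w10.png; python3 zoom.py z10.png scene 230 350 120 220 6 1.5
```

```text
time_s: 15.08
tool_pos: [0.5683, -0.1484, 0.0599]
tool_rot: [164.3, 89.2, 75.9]
force: [0.6, -0.1, -2.7]
grip_width: 0.0593
[ 0.5682 -0.1482  0.0599] jaw yaw 1.5169136157263907
[ 0.5683 -0.1482  0.06  ] 1.5249242281803324
```

View pics/z10.png

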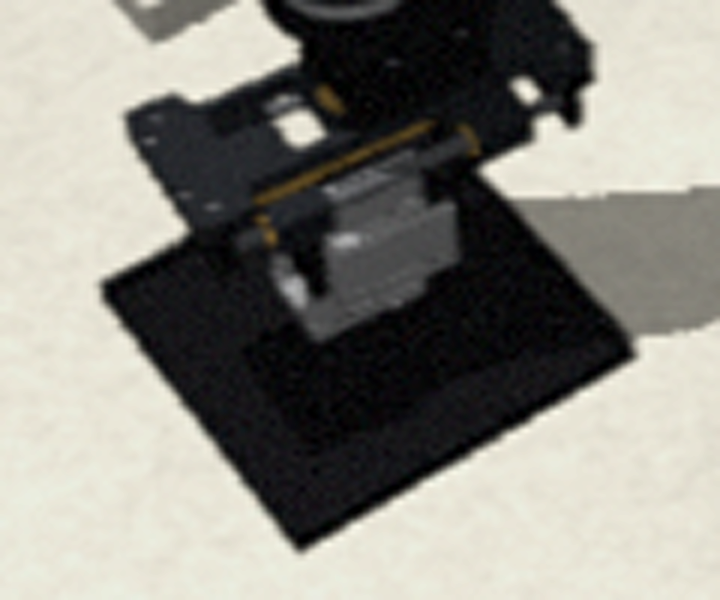

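View pics/w10.png

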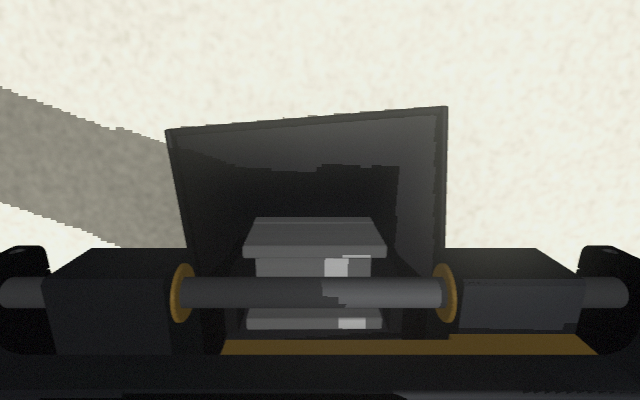

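```bash

python3 -m pendant '{"xyz":[[-0.001,0.0005,-0.012],[0,0,-0.012],[0,0,-0.012],[0,0,0]],"turn":[0,0,0,0]}' 0 40
```

```text
time_s: 15.68
tool_pos: [0.5668, -0.147, 0.0209]
tool_rot: [168.4, 89.2, 79.9]
force: [-0.8, 0.6, -3.6]
grip_width: 0.059
```

```bash

python3 -m pendant '{"xyz":[[0,-0.0005,-0.01],[0,-0.0005,-0.01],[0,0,-0.005],[0,0,0]],"turn":[0,0,0,0]}' 0 40
python3 -m pendant '{"xyz":[[0,0,-0.003],[0,0,-0.002],[0,0,0]],"turn":[0,0,0]}' 0 40
```

```text
time_s: 16.18
tool_pos: [0.567, -0.1482, -0.0058]
tool_rot: [167.4, 89.2, 79.0]
force: [-0.1, -0.9, -3.5]
grip_width: 0.0589
time_s: 16.55
tool_pos: [0.5678, -0.1483, -0.0097]
tool_rot: [162.3, 89.2, 73.8]
force: [0.1, -0.1, -3.8]
grip_width: 0.059
```

```bash

python3 -m pendant '{"xyz":[[0,0,-0.0015],[0,0,0],[0,0,0]],"turn":[0,0,0]}' 0 40; python3 -c "
from h import *
m=jaw();print(m.round(4))"
```

```text
time_s: 16.92
tool_pos: [0.5683, -0.1485, -0.0099]
tool_rot: [157.9, 89.1, 69.5]
force: [-0.4, 0.4, -3.9]
grip_width: 0.0591
[[ 0.0054  0.9996  0.0274]
 [ 0.0144  0.0273 -0.9995]
 [-0.9999  0.0058 -0.0143]]
```

```bash

python3 -m pendant '{"xyz":[[-0.0005,0,-0.003],[0,0,0]],"turn":[0,0]}' 0 40; python3 look.py w11.png second_mid
```

```text
time_s: 17.18
tool_pos: [0.5689, -0.1486, -0.0097]
tool_rot: [154.6, 89.0, 66.1]
force: [0.5, 0.8, -3.1]
grip_width: 0.0591
[ 0.569  -0.1487 -0.0099] jaw yaw 1.5561529223235302
call second_mid [(0.91, [0.5671, -0.1481, 0.0289])]
call second_mid [(0.79, [0.5707, -0.1319, 0.039])]
```

```bash
python3 -c "
from h import *
o=readout.get_obs();print(o['qpos'].round(2),o['effort'].round(2),o['force'],o['wrist_torque'])"
```

```text
[-13.75  24.32  31.75 105.64 -16.68  54.35  27.1 ] [-6.000e-02 -4.197e+01  6.680e+00 -2.454e+01 -1.300e-01 -1.800e-01
 -1.000e-02] [-0.77132422 -0.16604354  2.52926743] [-0.04121759  0.1113336   0.00568043]
```

View pics/w11.png

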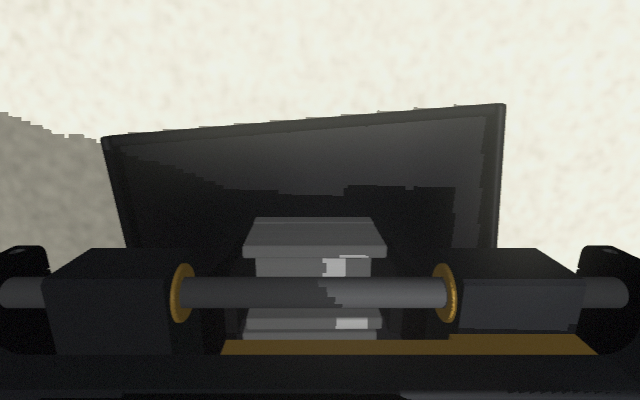

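The force has turned upward (+2.5 N), so it is seated. Releasing.

```bash

python3 -m pendant '{"xyz":[[0,0,0],[0,0,0],[0,0,0],[0,0,0],[0,0,0]],"turn":[0,0,0,0,0]}' 1 40
python3 -m pendant '{"xyz":[[0,0,0.02],[0,0,0.03],[0,0,0.04],[0,0,0.04],[0,0,0.03],[0,0,0.02],[0,0,0],[0,0,0]],"turn":[0,0,0,0,0,0,0,0]}' 1 40
python3 zoom.py z12.png wrist 220 420 120 245 4 1.6 .568,-.1917,.025,1.5,1 .5685,-.149,.025,1.5,1 ; python3 -c "
from h import *
m=jaw();print(m.round(4))"
```

```text
time_s: 17.95
tool_pos: [0.5697, -0.1488, -0.0104]
tool_rot: [150.0, 89.0, 61.6]
force: [-0.4, 0.2, -0.3]
grip_width: 0.0865
time_s: 18.95
tool_pos: [0.5696, -0.1504, 0.1842]
tool_rot: [130.9, 88.8, 42.4]
force: [-0.8, 0.7, 0.2]
grip_width: 0.0871
[ 0.5696 -0.1506  0.1841] 1.4112833124838449
[[ 0.0157  0.9996  0.0248]
 [ 0.0142  0.0246 -0.9996]
 [-0.9998  0.016  -0.0138]]
```

View pics/z12.png

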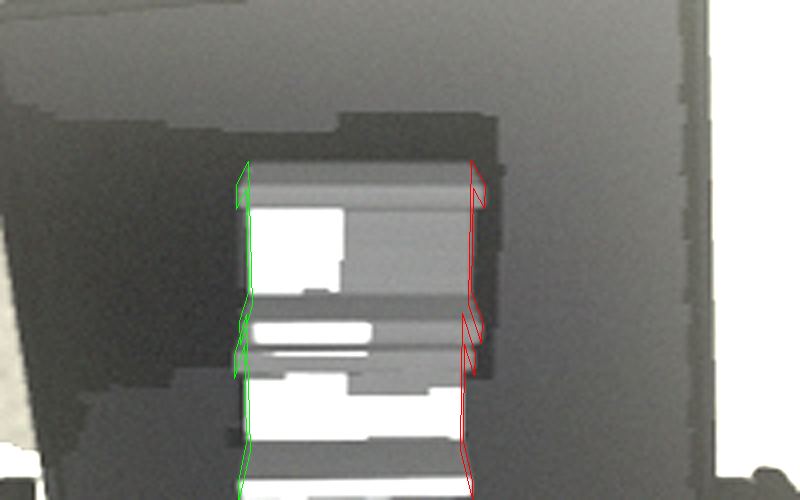

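The wireframes lie on both channels: second at (0.5685, −0.149), gap about 3 mm, ends within about 1 mm. Now the cover.

```bash

python3 -m pendant '{"xyz":[[-0.014,0.042,0],[-0.014,0.042,0],[-0.014,0.042,0],[-0.014,0.042,0],[-0.014,0.042,0],[-0.014,0.042,0],[-0.014,0.042,0],[-0.014,0.042,0],[0,0,0],[0,0,0]],"turn":[0.02,0.02,0.02,0.02,0.02,0.02,0.02,0,0,0]}' 1 40
python3 zoom.py z13.png wrist 220 420 120 245 4 1.2 .451,.188,.02,10,-1 ; python3 look.py w13.png cover_mid;python3 -c "
from h import *
m=jaw();print(m.round(4))"
```

```text
time_s: 20.25
tool_pos: [0.4453, 0.1918, 0.1732]
tool_rot: [-165.2, 89.6, 114.4]
force: [-0.1, -0.5, -0.1]
grip_width: 0.087
[0.4452 0.1921 0.1731] 9.544825290699919
[0.4455 0.1918 0.1734] jaw yaw 9.499074993464358
call cover_mid [(0.96, [0.4496, 0.1896, 0.0219])]
call cover_mid [(0.83, [0.4477, 0.1927, 0.0415])]
[[-1.900e-03  9.864e-01  1.642e-01]
 [ 7.500e-03  1.642e-01 -9.864e-01]
 [-1.000e+00 -7.000e-04 -7.700e-03]]
```

View pics/z13.png

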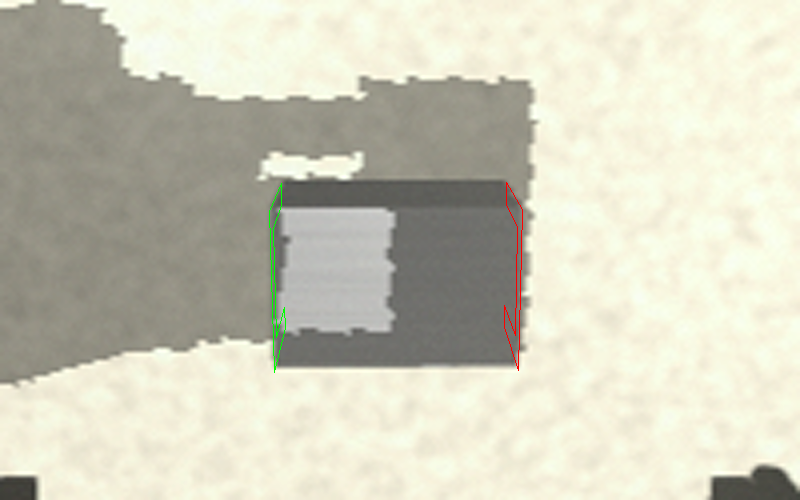

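Wireframe fits the cover: (0.451, 0.1885), yaw ~9.5°, z 0.02. I'll grip only the web with the finger tips.

```bash

python3 -m pendant '{"xyz":[[0.003,-0.002,-0.03],[0.003,-0.002,-0.03],[0,0,-0.03],[0,0,-0.02],[0,0,0],[0,0,0]],"turn":[0.003,0,0,0,0,0]}' 1 40
python3 -c "
from h import *
m=jaw();print(m.round(4),np.degrees(np.arctan2(m[1,1],m[0,1])))"
```

```text
time_s: 21.2
tool_pos: [0.4557, 0.1828, 0.0628]
tool_rot: [156.3, 89.5, 75.4]
force: [-0.4, -0.4, -0.1]
grip_width: 0.087
[[ 0.0023  0.9875  0.1574]
 [ 0.0089  0.1574 -0.9875]
 [-1.      0.0037 -0.0085]] 9.053817014354463
```

```bash

python3 -m pendant '{"xyz":[[-0.0045,0.0055,-0.01],[0,0,-0.012],[0,0,-0.012],[0,0,-0.01],[0,0,0]],"turn":[0.007,0,0,0,0]}' 1 40;python3 -c "
from h import *
m=jaw();print(m.round(4),np.degrees(np.arctan2(m[1,1],m[0,1])))"; python3 zoom.py z14.png wrist 220 420 150 275 4 1.2 .451,.1885,.02,9.5,-1
```

```text
time_s: 21.82
tool_pos: [0.4517, 0.1893, 0.0174]
tool_rot: [147.6, 89.3, 67.1]
force: [0.1, -0.3, 0.5]
grip_width: 0.0871
[[ 0.0044  0.9863  0.1651]
 [ 0.0106  0.165  -0.9862]
 [-0.9999  0.0061 -0.0097]] 9.499693198922179
[0.4521 0.1895 0.0178] 9.495110502649595
```

View pics/z14.png

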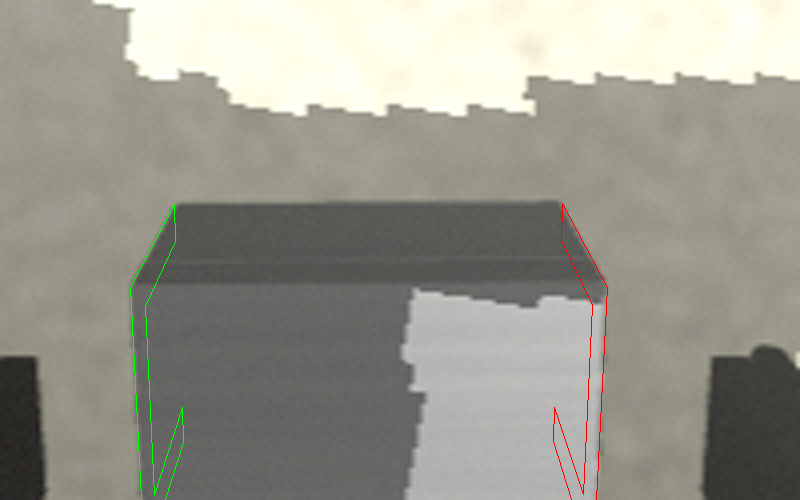

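```bash

python3 -m pendant '{"xyz":[[-0.001,-0.001,-0.003],[0,0,0]],"turn":[0,0]}' 1 40
python3 -m pendant '{"xyz":[[0,0,0],[0,0,0],[0,0,0],[0,0,0],[0,0,0]],"turn":[0,0,0,0,0]}' 0 40
```

```text
time_s: 22.12
tool_pos: [0.4515, 0.1885, 0.0151]
tool_rot: [142.7, 89.3, 62.2]
force: [-1.1, 1.0, 0.1]
grip_width: 0.0869
time_s: 22.75
tool_pos: [0.4518, 0.1888, 0.0158]
tool_rot: [141.5, 89.2, 61.0]
force: [-0.2, 0.5, -1.0]
grip_width: 0.0594
```

```bash

python3 -m pendant '{"xyz":[[0,0,0],[0,0,0.005],[0,0,0.015],[0,0,0.025],[0,0,0.03],[0,0,0.03],[0,0,0]],"turn":[0,0,0,0,0,0,0]}' 0 45
python3 look.py w15.png
```

```text
time_s: 23.62
tool_pos: [0.4501, 0.1874, 0.1253]
tool_rot: [145.4, 89.3, 64.8]
force: [0.8, -0.5, -3.7]
grip_width: 0.059
[0.4488 0.1869 0.1236] jaw yaw 9.451728176841076
```

View pics/w15.png

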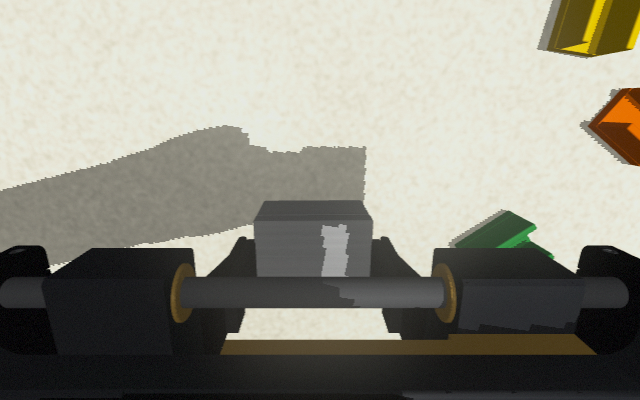

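Cover is held level (−3.7 N). Moving over the pair.

```bash

python3 -m pendant '{"xyz":[[0.012,-0.036,0.015],[0.012,-0.036,0.015],[0.012,-0.036,0],[0.012,-0.036,0],[0.012,-0.036,0],[0.012,-0.036,0],[0.012,-0.036,0],[0.012,-0.036,0],[0.012,-0.034,0],[0,0,0]],"turn":[-0.016,-0.016,-0.016,-0.016,-0.016,-0.016,-0.016,-0.016,0,0]}' 0 45
python3 -m pendant '{"xyz":[[0,0,0],[0,0,0]],"turn":[0,0]}' 0 45
python3 zoom.py z16.png wrist 220 420 120 245 4 1.5 .568,-.1917,.025,1.5,1 .5685,-.149,.025,1.5,1 ;python3 -c "
from h import *
m=jaw();print(m.round(4))"
```

```text
time_s: 24.92
tool_pos: [0.5465, -0.1463, 0.1371]
tool_rot: [-99.2, 88.7, 172.8]
force: [0.3, 0.7, -3.8]
grip_width: 0.0589
time_s: 25.18
tool_pos: [0.5449, -0.1445, 0.1346]
tool_rot: [-100.5, 88.4, 171.6]
force: [-0.2, 0.5, -3.3]
grip_width: 0.0589
[ 0.5449 -0.144   0.1345] 2.144624417979909
[[-0.0278  0.9989  0.0373]
 [ 0.0045  0.0374 -0.9993]
 [-0.9996 -0.0276 -0.0055]]
```

View pics/z16.png

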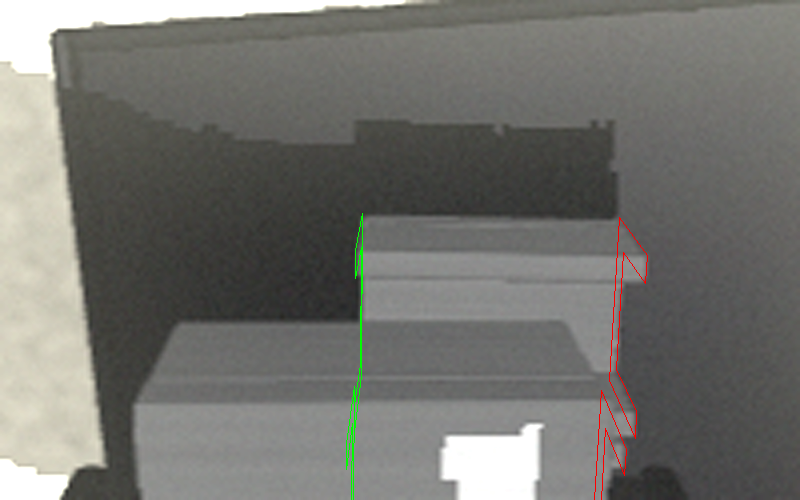

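```bash

python3 -m pendant '{"xyz":[[0.012,-0.013,0],[0.011,-0.013,-0.01],[0,0,-0.01],[0,0,0],[0,0,0]],"turn":[-0.011,0,0,0,0]}' 0 45
python3 zoom.py z17.png wrist 220 420 120 245 4 1.5 .568,-.1917,.025,1.5,1 .5685,-.149,.025,1.5,1 ;python3 -c "
from h import *
m=jaw();print(m.round(4))"
```

```text
time_s: 25.85
tool_pos: [0.5705, -0.1692, 0.1143]
tool_rot: [-103.3, 88.5, 168.4]
force: [-0.7, -0.3, -3.2]
grip_width: 0.0587
[ 0.5705 -0.169   0.1142] 1.7141545857055835
[[-0.0259  0.9992  0.0298]
 [ 0.0055  0.0299 -0.9995]
 [-0.9996 -0.0258 -0.0063]]
```

View pics/z17.png

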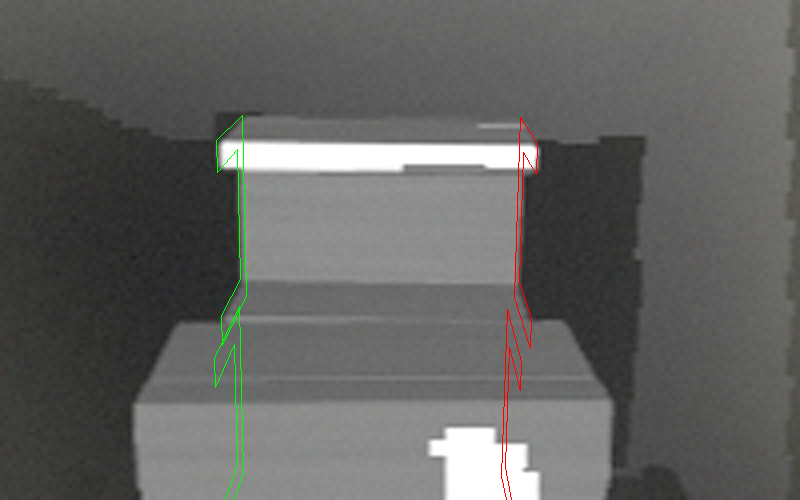

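```bash

python3 -m pendant '{"xyz":[[-0.002,-0.001,-0.012],[0,0,-0.015],[0,0,-0.015],[0,0,0],[0,0,0]],"turn":[0,0,0,0,0]}' 0 45
python3 zoom.py z18.png wrist 200 440 120 275 3.3 1.5 .568,-.1917,.025,1.5,1 .5685,-.149,.025,1.5,1 ;python3 -c "
from h import *
m=jaw();print(m.round(4))"
```

```text
time_s: 26.52
tool_pos: [0.5676, -0.1691, 0.0689]
tool_rot: [-105.1, 88.4, 166.6]
force: [0.5, 0.6, -3.3]
grip_width: 0.0589
[ 0.5674 -0.169   0.0689] 1.7670133581465233
[[-0.027   0.9992  0.0306]
 [ 0.0064  0.0308 -0.9995]
 [-0.9996 -0.0268 -0.0073]]
```

View pics/z18.png

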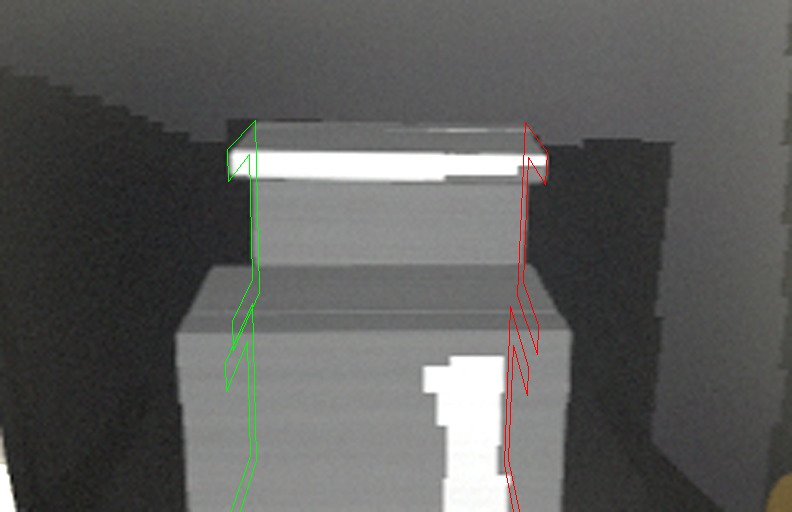

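```bash

python3 -m pendant '{"xyz":[[0.001,-0.0015,-0.008],[0,0,-0.008],[0,0,-0.006],[0,0,0]],"turn":[0,0,0,0]}' 0 45
python3 -m pendant '{"xyz":[[0,0,-0.005],[0,0,-0.004],[0,0,0]],"turn":[0,0,0]}' 0 45
```

```text
time_s: 27.08
tool_pos: [0.5691, -0.1707, 0.0459]
tool_rot: [-105.5, 88.5, 166.3]
force: [0.6, -0.2, -2.9]
grip_width: 0.0591
time_s: 27.45
tool_pos: [0.5693, -0.1707, 0.0365]
tool_rot: [-105.6, 88.5, 166.2]
force: [-0.3, -0.1, -4.1]
grip_width: 0.0588
```

```bash

python3 -m pendant '{"xyz":[[0,0,-0.003],[0,0,-0.0015],[0,0,0]],"turn":[0,0,0]}' 0 45
python3 -m pendant '{"xyz":[[0,0,-0.001],[0,0,0]],"turn":[0,0]}' 0 45; python3 look.py w19.png cover_mid
```

```text
time_s: 27.82
tool_pos: [0.5695, -0.1708, 0.032]
tool_rot: [-105.6, 88.5, 166.1]
force: [0.1, 0.2, -3.8]
grip_width: 0.0596
time_s: 28.08
tool_pos: [0.5698, -0.171, 0.0318]
tool_rot: [-106.3, 88.6, 165.5]
force: [0.1, -1.0, -2.5]
grip_width: 0.0591
[ 0.5698 -0.1709  0.0317] jaw yaw 1.7780754958013623
call cover_mid [(0.97, [0.5688, -0.1684, 0.0401])]
call cover_mid [(0.75, [0.5676, -0.1613, 0.0592])]
```

View pics/w19.png

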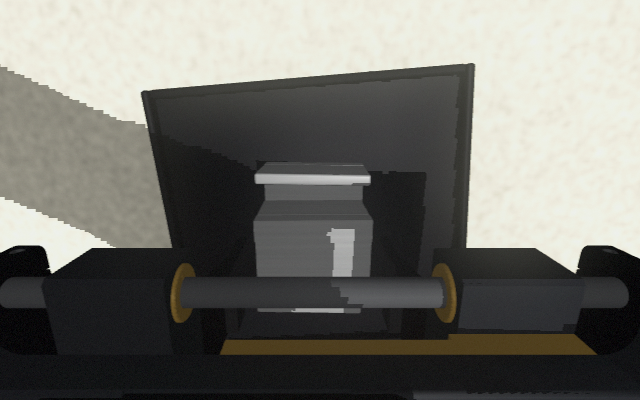

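The cover's leg is down in the second channel's trough, and the load is starting to transfer. Releasing and checking.

```bash

python3 -m pendant '{"xyz":[[0,0,0],[0,0,0],[0,0,0],[0,0,0],[0,0,0]],"turn":[0,0,0,0,0]}' 1 45
python3 -m pendant '{"xyz":[[0,0,0.01],[0,0,0.02],[0,0,0.03],[0,0,0.03],[0,0,0.03],[0,0,0.03],[0,0,0],[0,0,0]],"turn":[0,0,0,0,0,0,0,0]}' 1 40
python3 zoom.py z20.png wrist 220 420 120 245 4 1.5 .568,-.1917,.025,1.5,1 .5685,-.149,.025,1.5,1 .569,-.1708,.035,1.7,-1; python3 look.py w20.png first_mid second_mid cover_mid
```

```text
time_s: 28.85
tool_pos: [0.5715, -0.1714, 0.033]
tool_rot: [-106.4, 88.8, 165.3]
force: [-0.0, -0.3, -0.9]
grip_width: 0.0867
time_s: 29.85
tool_pos: [0.5722, -0.1728, 0.197]
tool_rot: [-111.9, 89.2, 159.8]
force: [-0.1, 0.8, 0.0]
grip_width: 0.0872
[ 0.5723 -0.1729  0.1971] 1.6730854984143546
[ 0.5721 -0.1728  0.1965] jaw yaw 1.6774078964027774
call first_mid [(0.72, [0.5638, -0.1889, 0.0239])]
call first_mid [(0.93, [0.5672, -0.2023, 0.0383])]
call second_mid [(0.6, [0.5709, -0.1501, 0.0285])]
call second_mid [(0.88, [0.569, -0.1408, 0.0169])]
call cover_mid [(0.72, [0.5695, -0.1712, 0.0361])]
call cover_mid [(0.56, [0.5691, -0.168, 0.0574])]
```

View pics/z20.png

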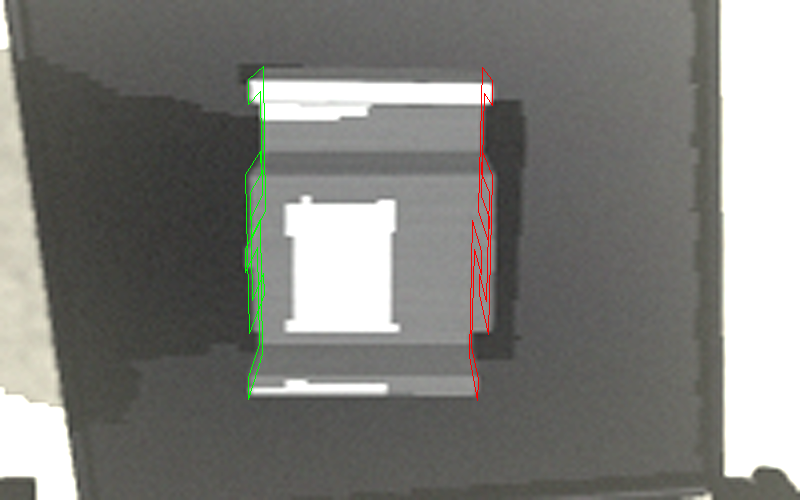

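The nested wireframes fit all three channels. I'll make a second-view check and look at the bystanders before handing in.

```bash

python3 -m pendant '{"xyz":[[-0.03,0.05,0.02],[-0.03,0.055,0],[-0.02,0.055,0],[0,0.055,0],[0,0.055,0],[0,0,0]],"turn":[0,0,0,0,0,0]}' 1 40
python3 zoom.py z21.png scene 250 330 130 200 9 1.5 .568,-.1917,.025,1.5,1 .5685,-.149,.025,1.5,1 .569,-.1708,.035,1.7,-1
python3 - <<'E'
from h import *
M=T('scene'); read_camera('scene')
for n in ['first_mid','second_mid','cover_mid','bottle','wrench','vial_rack']:
    print(n,[(round(d['score'],2),w(M,d['at']).round(3).tolist()) for d in pinpoint('scene',n)][:5])
E
```

```text
time_s: 31.0
tool_pos: [0.4872, 0.104, 0.2143]
tool_rot: [-99.6, 89.0, 171.9]
force: [-0.6, -0.5, -0.2]
grip_width: 0.0871
[0.4876 0.1009 0.2143] 1.326583398967311
first_mid [(0.39, [0.57, -0.191, 0.025])]
second_mid [(0.86, [0.721, 0.29, 0.019]), (0.71, [0.567, -0.15, 0.029]), (0.59, [0.645, 0.367, 0.023])]
cover_mid [(0.98, [0.572, -0.166, 0.035])]
bottle [(0.98, [0.524, 0.42, 0.002]), (0.2, [0.563, -0.463, -0.001])]
wrench [(0.63, [0.396, -0.377, -0.001])]
vial_rack [(0.96, [0.565, -0.463, -0.0])]
```

View pics/z21.png

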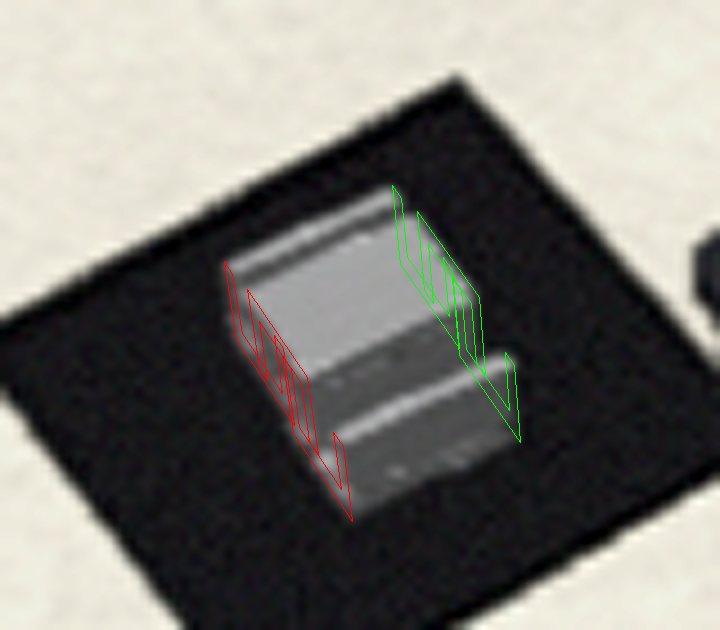

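```bash
python3 -c "
from cell import sign_off
print(sign_off())"
```

```text
the job is handed in; nothing more can be done
None
```

The three channels are nested in the tray, and I handed the job in with the clock at about 31 s of the 67 s allowed. The sign-off reports no verdict, so the result rests on my own checks.

- **Second channel:** it stands open side up beside the first. The centre lines are about 43 mm apart (a gap of about 3 mm), parallel, with ends level to about 1 mm. I let go of it before fetching the cover.
- **Cover:** it sits astride the two inner legs. A fully nested, level model drawn into the last wrist and scene pictures fits the wrist view closely and the scene view to about 1–2 mm. The cover's height came out at 35–36 mm, against 35 mm expected.
- **Gripper and bystanders:** the gripper was open, clear of everything and showing no load. The bottle, wrench and vial rack were within a few millimetres of where they started.

**What went wrong or disagreed:**
- My first two closings on the second channel passed above its web. The finger tips sit about 18 mm behind the reported tool point, so I went lower and the third closing held.
- The tool leaned up to about 1.6° during the moves.
- The detector put the second channel's height at 28.5–29 mm in the last wrist and scene views, at or just above the 28.5 mm limit. The fitted model (25 mm) did not bear this out, and the reading is within the detector's 4 mm error.

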